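# Close and lock the analyser's reagent hatch with its quarter-turn fastener

### The arm

A 6-joint arm with a two-finger parallel gripper is mounted at the origin on a cart in front of the work surface, level with it; the furniture and walls round the work are solid. World frame = base frame: x ahead of the robot, y to its left, z up, the work surface at z = 0. Lengths are in mm, angles in rad, forces in N, time in s.
With the tool pointing down it reaches from about 275 to 825 mm from the base axis. Payload 5.2 kg.
Tool frame: the origin (TCP) lies at the very end of the fingers, on their centre line; the grasp point (between the pads) lies 19 mm behind it; z points along the fingers, y is the line along which they close (so a half turn about z gives the same grasp; the last joint's range is limited). The gripper opens to 93 mm and grips with 3 to 60 N. Pads are 15 mm wide; open, the fingers measure 128 mm over their backs; the gripper's body (75 mm by 188 mm) begins 65 mm behind the grasp point.
Start: joints at [1.047, 0.259, 1.535, -0, 1.348, -0.203], TCP at [173.407, 521.953, 218.653] pointing down, gripper open.
Joint ranges: [-3.14, 3.14], [-0.91, 2.08], [0.19, 2.58], [-1.22, 4.36], [0.22, 2.71], [-3.12, 3.12]. Speed limits (rad/s): [2.57, 2.57, 3.14, 3.14, 3.14, 3.14].

### API

Orientations are given as [roll, pitch, yaw] about the fixed x, y, z axes, in that order (R = Rz(yaw) Ry(pitch) Rx(roll)).
In Python, from bench import robot gives the robot as it stands. The module is installed in compiled form; this text tells all that it offers. Calls block until the motion is done:
- robot.move_ptp(position, orientation): joint-space move of the TCP to a pose.
- robot.move_linear(position, ori=None, speed=150, f_stop=None): straight line of the TCP; ori=None keeps the orientation; speed is the mean speed in mm/s. With f_stop (N) it stops when the force on the tool has changed by that much, and returns True; else False.
- robot.move_j(angles): joint-space move.
- robot.move_gripper(opening): opening from 0.0 (shut) to 1.0 (fully open); the grip force is fixed at half the most; returns when the fingers have stopped.
- robot.sleep(seconds).
- robot.inverse_kinematics(position, orientation): joint angles nearest the present ones, or None.
- robot.get_image(name): name is "scene" or "side" or "wrist"; returns a dict with "img" (480x640x3 uint8, blue, green, red), "fovy" (degrees; the focal length in pixels is half the picture's height over the tangent of half this angle, whatever the lens; pixels are square), "cx", "cy" (the principal point, pixels), "eye" and "orientation" of the camera in the world. Camera axes: x right, y down, z forward; pixel columns grow to the right and rows downward; lengths in mm; the calibration is good to about 2 mm. The wrist camera is an equidistant fisheye: a pixel r from the principal point sees the ray r / f radians off the axis. A picture is of the moment at which its call begins. There is no depth.
A pose or a line that the arm cannot do raises robot.MotionError and nothing moves.
- robot.hand_in(): hands the job in; it is judged then, once.
Readings, each from a call of its own:
- robot.current_t(): time.
- robot.current_qpos(): joint angles.
- robot.current_joint_vel(): joint speeds.
- robot.current_joint_efforts(): joint torques, N m.
- robot.current_tcp_pos(): TCP position.
- robot.current_eef_rot(): TCP orientation.
- robot.current_contact_force(): force on the tool from outside, world axes, zero at the start.
- robot.current_ft_torque(): the same for the moment, N m.
- robot.current_gripper_width(): opening from 0.0 (shut) to 1.0 (fully open).
- robot.current_finger_force(): force on a finger pad.
Only numpy, scipy, OpenCV 4.12 (cv2) and the standard library are available. Lean on these libraries where they do the work, as an engineer would, in place of code of your own. Each camera call takes 0.05 s, during which the arm holds its last target. There are 200 camera calls.

### The job

The reagent hatch on top of the bench analyser was left standing open after a refill. With the fingertips only, push the hatch down, then set the fingertips in the slot of its round quarter-turn fastener, press the sprung hatch fully home and turn the fastener clockwise to its stop, so that the hatch stays locked flush when you let go and come clear. Do not grip or lift anything, do not swing the hatch wide open, and leave the vial on the analyser and the timer, dropper bottle and red marker beside it where they are.

Things in the scene. Friction and masses are not known exactly. Their poses are not given: they have to be found in the camera images.
- analyser: White bench analyser, fixed; 270 mm deep (x), 290 wide (y), deck 140 mm high, screen housing at its back up to 208 mm. Origin on the bench, 155 mm behind its front face, mid-width; x to its back, y to its left, z up. The hatch covers x = -130 to +45, y = -69 to +129 mm of the deck; right of it stands a vial. Over the bench's rear (0.60 m or more ahead of the robot) hangs a wire shelf, 0.54 m up.
- hatch (a joint): Angle (rad) of the pale grey hatch about its hinge at the back: 0 shut and flush, positive open with the front edge raised; starts 0.45 to 0.85. Balanced: stays where it is left, about 1 N at the front edge swings it. Sprung buffers hold it up at about 0.07 rad (front edge 12 mm proud) unless it is pressed or locked; pressing it fully home takes about 6 N at the front edge or 10 N at the fastener.
- hatch_hinge (a point): Point on the hinge axis, mid-width of the hatch, 140 mm above the bench. Axes turn with the hatch: x from its free edge to the hinge, y along the hinge to the analyser's left, z out of its top face. The hatch, 198 mm wide and 10 mm thick, reaches from x = 0 to x = -175 mm, its top face at z = 0 of this frame.
- hatch_push (a point): Point on the hatch's top face, on the plain strip left of the fastener: 145 mm from the hinge axis, 30 mm from the free edge, 77 mm left of the hatch's centre line. A good place to push it down. Axes as those of hatch_hinge.
- fastener (a joint): Turn (rad) of the quarter-turn fastener: 0 unlocked (slot across the hatch, orange index line at the green dot on the right), 1.571 locked at its stop (slot fore and aft, orange line at the red dot in front). Grows clockwise seen from above; starts 0 to 0.25; friction about 0.07 N m, stays where it is left.
- finger_slot: Steel-lined slot across the fastener's dark round dial (96 mm, flush in the hatch, on its centre line, 112 mm from the hinge axis). Slot 34 mm wide, 82 long, 18 deep below the hatch's top face, flat floor. Origin on the turning axis, level with that face; y along the slot, away from the orange line's end; z out of the face. Turns with the fastener, tilts with the hatch.
- slot_index_end (a point): Point on the slot's floor, 22 mm from the turning axis toward the orange line's end; axes as finger_slot. A tongue under the dial must swing beneath a keeper inside the front lip: with the hatch's front edge within about 4 mm of flush it slides under (and draws the hatch in), otherwise it strikes the keeper's flange and the fastener stops at about 0.77 rad.
- vial: Small amber vial with a white cap, 23 mm across, 32 mm high, standing loose on the deck strip at the right of the hatch. Origin: centre of its underside. Leave it alone.
- timer: White timer, 56 x 70 x 20 mm, lying loose on the bench left of the analyser. Origin: centre of its underside. Leave it alone.
- white_dropper: White dropper bottle, 30 mm across, 100 mm high, standing loose on the bench right of the analyser. Origin: centre of its underside. Leave it alone.
- red_marker: White and red marker pen, 137 x 12 x 13 mm, lying loose on the bench right of the analyser. Origin: centre of its underside. Leave it alone.

How it is judged (in metres and radians):
On the way, in this order (a step that is already met when the one before it is completed fails the run):
1. the hatch has been pushed down, with the fastener still unlocked (value of joint hatch below 0.15 rad and value of joint fastener below 0.7 rad), for 0.1 s.
2. the fingers, set in the steel-lined slot, turn the fastener past half-way (contact force between the fingers and finger_slot above 0.3 N and value of joint fastener above 0.8 rad), for 0.05 s.
At the end, for the whole second after the job is handed in: The fastener stands within 0.15 rad of its locked stop (joint above 1.42), the hatch is locked flush (below 0.02 rad, 3.5 mm at the front edge) and at rest without being held, and the vial, timer, dropper bottle and marker are within 20 mm of where they started (value of joint fastener above 1.42 rad and value of joint hatch below 0.02 rad and velocity of joint hatch between -0.05 and 0.05 rad/s and velocity of joint fastener between -0.05 and 0.05 rad/s and distance of each of vial, timer, white_dropper, red_marker from where it was at the start of the episode below 0.02 m); the robot touches nothing.
It fails at once if the hatch is lifted or swung further open (above 1.0 rad) instead of being pushed down (value of joint hatch above 1 rad).
It fails at once if a loose thing is lifted, carried or knocked more than 20 mm from its place (distance of any of vial, timer, white_dropper, red_marker from where it was at the start of the episode above 0.02 m).
It also fails if it takes over 48 s, if anything falls off the work surface, if the arm or the gripper's body presses on something with over 40 N, if the wrist force passes 120 N, or if a joint passes its speed limit or range.

## Working session

There is one attempt and no reset: what is moved stays moved. The work goes in short steps, each a Python script; the robot and the scene stay as the last script left them, time stands still between calls to the robot, and variables do not carry over. Pictures are saved under pics/ and viewed, at most 10 in all, crops included, and the job is handed in when it is done.

```bash
mkdir -p pics
python3 - <<'E'
from bench import robot
import cv2
for n in("scene","side","wrist"):
    d=robot.get_image(n);cv2.imwrite(f"pics/{n}0.png",d["img"]);print(n,{k:v for k,v in d.items() if k!="img"})
E
```

```text
scene {'fovy': 50.834884779035384, 'cx': 312.80648122842825, 'cy': 240.9921065482331, 'eye': array([-79.27457521, -53.51668455, 682.83948541]), 'orientation': array([-2.30290614,  0.0125554 , -1.3020435 ])}
side {'fovy': 53.55060968605511, 'cx': 312.90882503400843, 'cy': 243.5962758007848, 'eye': array([ -49.27581224, -129.03751236,  778.64021206]), 'orientation': array([-2.39661403e+00,  5.65054499e-04, -1.16449304e+00])}
wrist {'fovy': 65.70646984690485, 'cx': 321.5152483433942, 'cy': 241.66375783635058, 'eye': array([ 98.50808264, 546.90375127, 384.76435202]), 'orientation': array([2.85502682e+00, 1.52892837e-03, 1.25065668e+00])}
```

View pics/scene0.png

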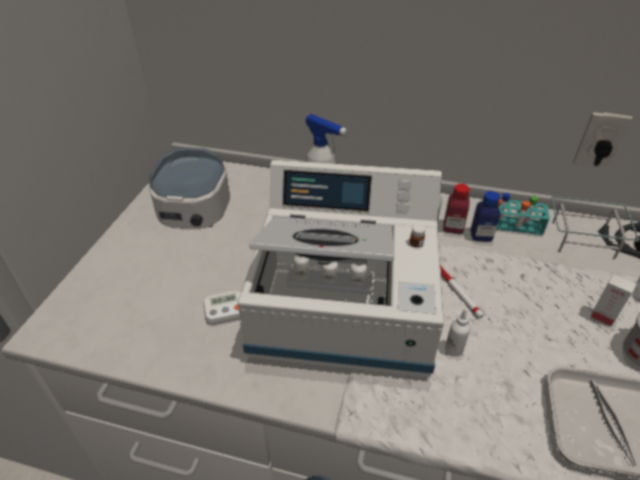

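View pics/side0.png

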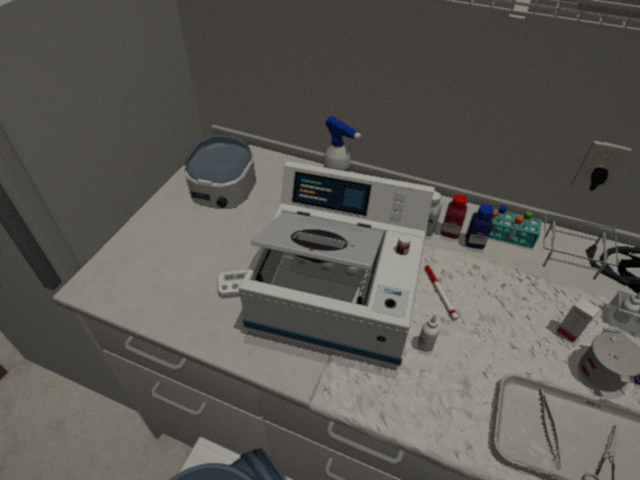

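The scene view shows the analyser centred near (340,290) px with the hatch open (front edge near row 250). The side view shows it near (335,270) px. I'll enlarge both to pick corners.

Run:
```python
import cv2,numpy as np
a=cv2.imread("pics/scene0.png")[150:385,230:460];b=cv2.imread("pics/side0.png")[150:385,225:455]
b=cv2.convertScaleAbs(b,alpha=1.3)
for i,(c,n) in enumerate(((a,"ca"),(b,"cb"))):
    c=cv2.resize(c,None,fx=2.5,fy=2.5,interpolation=cv2.INTER_CUBIC); cv2.imwrite(f"pics/{n}.png",c)
```

```text
(no output)
```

View pics/ca.png

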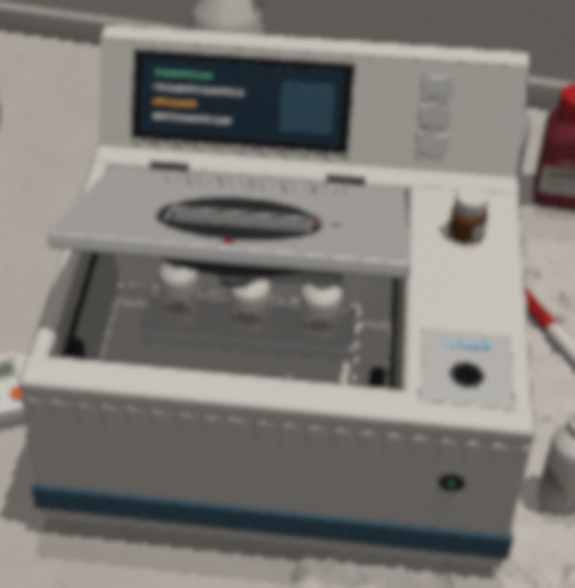

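View pics/cb.png

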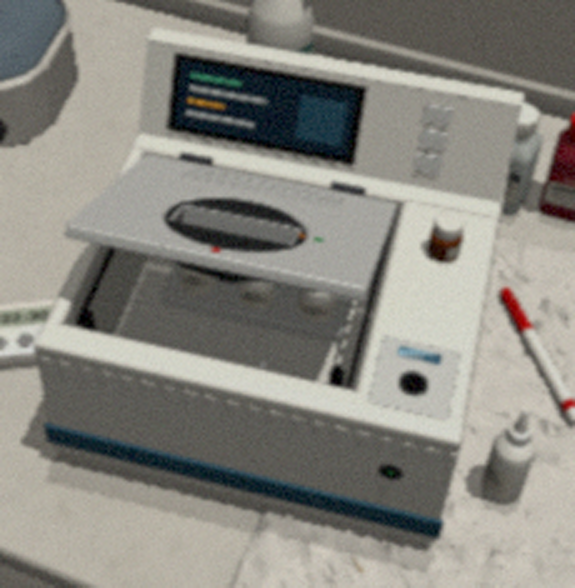

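In the scene crop, the deck's front corners are at about (24,391) and (530,438), the hatch's free-edge corners at (50,238) and (410,262), and the dial centre at (239,218). In the side crop the same points are at (38,349), (462,443), (68,233), (363,288) and (236,224).

```bash
cat > h.py <<'E'
import numpy as np, cv2
from scipy.spatial.transform import Rotation as R
C={"scene":(50.834884779035384,312.80648,240.9921,[-79.27457521,-53.51668455,682.83948541],[-2.30290614,0.0125554,-1.3020435]),
"side":(53.55060968605511,312.90882,243.59628,[-49.27581224,-129.03751236,778.64021206],[-2.39661403,5.65054499e-04,-1.16449304])}
def ray(n,u,v):
    f,cx,cy,e,o=C[n];F=240/np.tan(np.radians(f/2))
    d=R.from_euler('xyz',o).apply([(u-cx)/F,(v-cy)/F,1]);return np.array(e),d/np.linalg.norm(d)
def plane(n,u,v,z):
    e,d=ray(n,u,v);return e+d*(z-e[2])/d[2]
def tri(a,b):
    (e1,d1),(e2,d2)=ray("scene",*a),ray("side",*b)
    s=np.linalg.lstsq(np.c_[d1,-d2],e2-e1,rcond=None)[0]
    p,q=e1+s[0]*d1,e2+s[1]*d2;return (p+q)/2,np.linalg.norm(p-q)
def ca(x,y):return 230+x/2.5,150+y/2.5
def cb(x,y):return 225+x/2.5,150+y/2.5
E
python3 - <<'E'
from h import *
np.set_printoptions(precision=1,suppress=True)
P=dict(FLt=((24,391),(38,349),140),FRt=((530,438),(462,443),140),FLb=((33,506),(45,440),0),FRb=((508,555),(439,532),0),
HL=((50,238),(68,233),None),HR=((410,262),(363,285),None),dial=((239,218),(236,224),None),
housL=((105,29),(152,34),208),housR=((528,54),(522,98),208),hatBL=((105,163),(147,153),140),hatBR=((408,187),(401,203),140),
vialbase=((467,240),(443,258),140))
for k,(a,b,z) in P.items():
    a,b=ca(*a),cb(*b);print(k,*tri(a,b),*( [plane("scene",*a,z)[:2],plane("side",*b,z)[:2]] if z is not None else []))
E
```

```text
FLt [366.9 189.9 108.3] 0.39104851015501646 [342.4 176.7] [347.1 174.6]
FRt [ 417.1 -104.7   97.3] 0.7955108913136831 [ 381.2 -100.7] [ 387.5 -106.5]
FLb [356.2 191.2   6.8] 1.0477972757303287 [360.9 194.1] [359.5 193.4]
FRb [ 402.2 -106.8    1.6] 0.7956084141136163 [ 402.9 -107.2] [ 403.4 -106.5]
HL [397.9 173.6 206.6] 3.9628281073653824
HR [426.3 -21.7 211.2] 1.0758897835790124
dial [473.8  84.7 177.2] 1.7651872098919583
housL [616.2 216.5 200.5] 2.7629195897355787 [606.6 213.9] [606.5 210.5]
housR [650.  -68.4 205.2] 3.039190271965196 [647.3 -67.1] [645.1 -70. ]
hatBL [574.2 206.6 114.4] 6.72135722245193 [547.3 198.4] [548.1 190.2]
hatBR [584.9  -5.2 129.9] 2.1648969686492174 [573.8  -5.2] [574.2  -8.1]
vialbase [548.4 -49.7 124.2] 1.6213228027570832 [531.4 -49.2] [533.3 -52.3]
```

Run:
```python
from h import *
from bench import robot
np.set_printoptions(precision=2,suppress=True)
for y in (0.148,-0.1,-1.0,-1.45,-1.8): print(y,robot.inverse_kinematics([454,82,125],[np.pi,0,y]),robot.inverse_kinematics([454,82,125],[np.pi,0,y+np.pi]))
print(robot.current_eef_rot())
robot.move_gripper(0.0)
robot.move_ptp([425,155,270],[np.pi,0,0.148])
robot.move_linear([425,155,230],speed=100)
print(robot.current_contact_force())
def go(p,**k): print(robot.move_linear(p,**k),robot.current_tcp_pos(),robot.current_contact_force(),robot.current_t())
go([420,154,185],speed=50,f_stop=8)
go([412,153,156],speed=40,f_stop=8)
robot.sleep(0.3)
go([412,153,156],speed=40)
d=robot.get_image("side");a=cv2.resize(d["img"][150:385,225:455],None,fx=2.5,fy=2.5);cv2.imwrite("pics/p1.png",a)
```

```text
0.148 [-0.06  0.19  1.87 -0.    1.08  1.36] [-0.06  0.19  1.87  0.    1.08 -1.78]
-0.1 [-0.06  0.19  1.87 -0.    1.08  1.61] [-0.06  0.19  1.87  0.    1.08 -1.53]
-1.0 [-0.06  0.19  1.87 -0.    1.08  2.51] [-0.06  0.19  1.87  0.    1.08 -0.63]
-1.45 [-0.06  0.19  1.87 -0.    1.08  2.96] [-0.06  0.19  1.87 -0.    1.08 -0.18]
-1.8 [-0.06  0.19  1.87 -0.    1.08 -2.98] [-0.06  0.19  1.87 -0.    1.08  0.17]
[-3.14 -0.    2.82]
[ 0.56 -0.5   0.01]
False [420.27 154.02 185.19] [ 1.32 -0.35  0.13] 4.85
False [411.81 152.99 155.93] [-1.16  0.02  0.23] 5.75
False [412.   153.   156.01] [ 0.07 -0.31 -0.03] 6.3
```

View pics/p1.png

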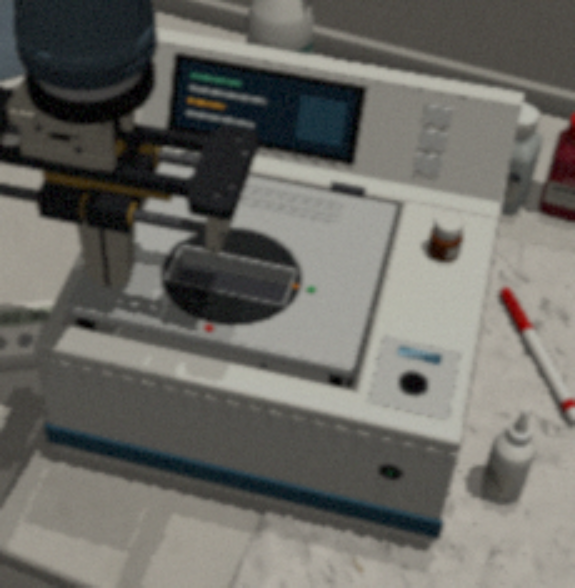

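The side view shows the hatch nearly down, the dial at about (231,276) and the slot still across it. The tool stands on the left strip. I'll check the gripper width, touch the buffers, then look from the wrist camera.

Run:
```python
from h import *
from bench import robot
np.set_printoptions(precision=3,suppress=True)
print(robot.current_gripper_width())
print(robot.move_linear([412,153,149.5],speed=20,f_stop=4),robot.current_tcp_pos(),robot.current_contact_force()); robot.sleep(.2)
robot.move_linear([412,153,260],speed=200)
robot.move_ptp([440,82,300],[np.pi,0,0.148+np.pi])
robot.sleep(.3)
d=robot.get_image("wrist");print({k:v for k,v in d.items() if k!="img"},robot.current_tcp_pos(),robot.current_t())
cv2.imwrite("pics/w1.png",d["img"]);cv2.imwrite("pics/s1.png",robot.get_image("scene")["img"])
```

```text
0.004215225890023339
False [411.975 153.01  149.4  ] [-0.367  0.142  0.862]
{'fovy': 65.70646984690485, 'cx': 321.5152483433942, 'cy': 241.66375783635058, 'eye': array([362.054,  70.875, 466.835]), 'orientation': array([2.855, 0.001, 1.719])} [440.     82.027 300.019] 10.8583
```

View pics/w1.png

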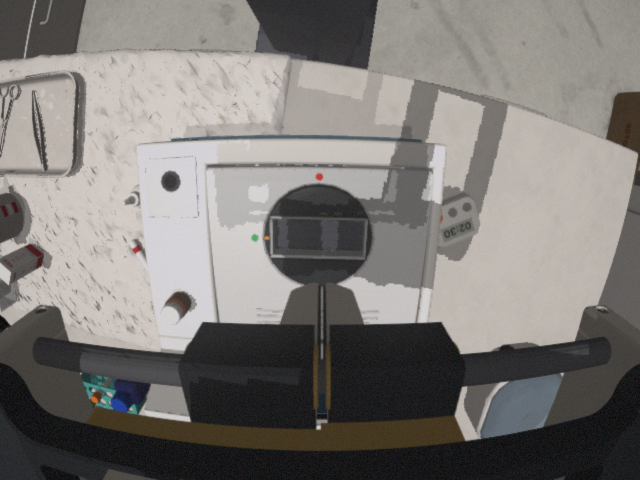

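The wrist view shows the hatch resting on its buffers, with the dial centred near (319,235) px. The slot's rim corners are about (271,217) to (367,259), with the red dot at (319,177), the green dot at (255,238) and the orange mark at (267,238). Next I'll map these onto the hatch plane.

```bash
cat >> h.py <<'E'
def wpl(px,eye,ori,h,fovy=65.70646984690485,cx=321.51525,cy=241.66376):
    "wrist pixels -> plane z=h (h may be a function of x,y)"
    px=np.atleast_2d(np.float64(px));F=240/np.tan(np.radians(fovy/2))
    d=px-[cx,cy];r=np.hypot(*d.T)+1e-9;t=r/F
    v=np.c_[d/r[:,None]*np.sin(t)[:,None],np.cos(t)]
    v=R.from_euler('xyz',ori).apply(v);z=np.full(len(v),150.)
    for _ in range(8):
        p=eye+v*((z-eye[2])/v[:,2])[:,None];z=np.array([h(*q[:2]) for q in p])
    return p
def circ(p):
    s=np.linalg.lstsq(np.c_[2*p,np.ones(len(p))],(p**2).sum(1),rcond=None)[0];return s[:2],np.sqrt(s[2]+s[0]**2+s[1]**2)
E
python3 - <<'E'
from h import *
np.set_printoptions(precision=2,suppress=True)
im=cv2.imread("pics/w1.png");eye=np.array([362.054,70.875,466.835]);ori=[2.855,.001,1.719]
h=lambda x,y:140+.07*((565-x)*.989+(98-y)*.147)
W=lambda p:wpl(p,eye,ori,h)
print("plain corners front (deck z140)",wpl([(140,146),(444,146),(206,165),(431,165)],eye,ori,lambda x,y:140))
g=cv2.cvtColor(im,cv2.COLOR_BGR2GRAY)
m=(g<90).astype(np.uint8);m[:150]=0;m[282:]=0;m[:,:262]=0;m[:,376:]=0
m=cv2.morphologyEx(m,cv2.MORPH_OPEN,np.ones((3,3)))
hull=cv2.convexHull(np.vstack([c for c in cv2.findContours(m,0,1)[0] if cv2.contourArea(c)>30]))[:,0]
hp=hull[hull[:,1]<278];hp=hp[(hp[:,0]>263)]
P=W(hp)[:,:2];c,r=circ(P)
res=abs(np.hypot(*(P-c).T)-r);k=res<2;c,r=circ(P[k]);print("dial",c,r,k.sum(),len(k),np.sort(res)[-4:])
B,G,Rr=[im[...,i].astype(int) for i in range(3)]
def cen(mask,lo,hi):
    q=np.argwhere(mask);q=q[(q[:,1]>lo[0])&(q[:,1]<hi[0])&(q[:,0]>lo[1])&(q[:,0]<hi[1])];return q.mean(0)[::-1],len(q)
for n,mk,lo,hi in(("red",(Rr>G+50)&(Rr>B+50),(305,165),(335,190)),("green",(G>Rr+40)&(G>B+15),(240,225),(262,250)),("orange",(Rr>B+50)&(Rr>G+20),(258,225),(275,250))):
    p,l=cen(mk,lo,hi);w=W(p)[0];print(n,p,l,w,w[:2]-c,np.degrees(0)+np.arctan2(*(w[:2]-c)[::-1]))
# slot rim : brighter pixels inside dial
dm=cv2.fillConvexPoly(np.zeros_like(g),cv2.convexHull(hull),1);dm=cv2.erode(dm,np.ones((7,7)))
rm=((g>75)&(dm>0)).astype(np.uint8);rm[272:]=0
n,l,s,_=cv2.connectedComponentsWithStats(rm);i=1+s[1:,4].argmax();print(s[i])
q=np.argwhere(l==i)[:,::-1];rect=cv2.minAreaRect(W(q)[:,:2].astype(np.float32));print(rect)
E
```

```text
plain corners front (deck z140) [[389.63 -98.51 140.  ]
 [352.13 180.68 140.  ]
 [401.33 -29.23 140.  ]
 [371.55 171.7  140.  ]]
dial [451.27  81.18] 48.263204379418546 31 31 [0.53 0.69 0.81 0.91]
red [319.   176.33] 42 [397.07  73.63 151.88] [-54.2   -7.55] -3.0031556788710345
green [254.5 237.5] 32 [460.09  24.12 148.02] [  8.82 -57.06] -1.4174322322188244
orange [266.5 237.5] 20 [458.48  34.99 148.02] [  7.21 -46.19] -1.4159853042611918
[ 273  215   95   45 1115]
((451.4412841796875, 82.27287292480469), (39.93319320678711, 83.1829605102539), 6.975576877593994)
```

Run:
```python
from h import *
from bench import robot
np.set_printoptions(precision=2,suppress=True)
Y=.14+np.pi;c=[451.3,81.7]
robot.move_gripper(0.3)
robot.move_ptp(c+[180],[np.pi,0,Y])
print(robot.current_gripper_width(),robot.current_contact_force())
def go(z,**k): print(robot.move_linear(c+[z],**k),robot.current_tcp_pos(),robot.current_contact_force(),robot.current_ft_torque(),robot.current_t())
go(136,speed=50,f_stop=8)
if robot.current_tcp_pos()[2]<138:
    go(118,speed=20,f_stop=20)
    robot.sleep(.3);go(robot.current_tcp_pos()[2],speed=20)
cv2.imwrite("pics/w2.png",robot.get_image("wrist")["img"])
```

```text
0.2997779246724794 [0.29 0.34 1.35]
False [451.55  81.68 136.21] [ 0.25 -0.48  0.08] [ 0.08  0.02 -0.02] 13.15
True [452.48  81.8  122.19] [-2.26  0.18  7.71] [0.05 0.35 0.02] 13.8917
False [452.35  81.76 122.99] [0.31 0.46 7.64] [ 0.2   0.05 -0.01] 14.4417
```

View pics/w2.png

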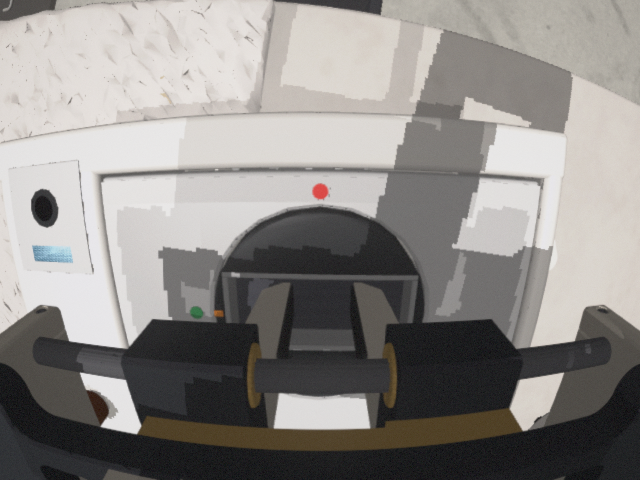

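The view shows both fingers inside the slot (about (270,310) and (370,310) px), with the hatch pressed nearly flush. Next I'll press a little harder and turn clockwise in steps.

Run:
```python
from h import *
from bench import robot
np.set_printoptions(precision=2,suppress=True)
Y=.14+np.pi;c=[451.3,81.7];z=122.
def go(y,**k):
    r=robot.move_linear(c+[z],ori=[np.pi,0,y],**k);f=robot.current_contact_force();print(round(y-Y,2),z,r,robot.current_tcp_pos(),robot.current_eef_rot()[2],f,robot.current_ft_torque(),robot.current_t());return f
for _ in range(6):
    f=go(Y,speed=20);robot.sleep(.15)
    if robot.current_contact_force()[2]>15: break
    z-=.6
for a in np.arange(.2,1.41,.2):
    f=go(Y-a,speed=20)
    if abs(f[2])<13: z-=.4
    if f[2]>28: z+=.4
cv2.imwrite("pics/w3.png",robot.get_image("wrist")["img"])
```

```text
0.0 122.0 False [452.38  81.76 122.86] -3.001677077364991 [0.41 1.08 8.31] [ 0.18  0.14 -0.01] 14.7417
0.0 121.4 False [452.44  81.79 122.29] -3.0016393631310114 [0.26 1.51 8.43] [ 0.2   0.01 -0.05] 15.1417
0.0 120.80000000000001 False [452.5   81.78 122.1 ] -3.001581973577938 [-1.24  1.33 11.12] [ 0.25  0.26 -0.01] 15.5417
0.0 120.20000000000002 False [452.51  81.78 122.01] -3.0015120614768325 [-2.36  1.21 16.42] [0.14 0.57 0.05] 15.9417
-0.2 120.20000000000002 False [452.76  81.72 122.03] 3.0812039051721074 [-3.09 -1.31 15.76] [ 0.09  0.43 -0.06] 16.4417
-0.4 120.20000000000002 False [452.98  81.57 122.04] 2.8812412045055154 [-1.53  0.28 14.7 ] [ 0.01  0.35 -0.11] 16.7917
-0.6 120.20000000000002 False [453.12  81.41 122.03] 2.6811984826451574 [-2.02 -0.22 15.04] [-0.16  0.23 -0.07] 17.1417
-0.8 120.20000000000002 False [453.29  81.22 122.08] 2.481275748884928 [-0.28 -1.59 14.55] [-0.32  0.2   0.01] 17.4917
-1.0 120.20000000000002 False [453.41  81.02 122.08] 2.281316368841512 [ 0.03 -2.4  13.91] [-0.43  0.2  -0.09] 17.8417
-1.2 120.20000000000002 False [453.41  80.89 122.09] 2.081370714392773 [-0.47 -2.98 13.88] [-0.57  0.28 -0.05] 18.1917
-1.4 120.20000000000002 False [453.4   80.79 122.07] 1.8813960495204052 [ 1.06 -2.03 13.29] [-0.64  0.23 -0.08] 18.5417
```

Run:
```python
from h import *
from bench import robot
np.set_printoptions(precision=2,suppress=True)
Y=.14+np.pi;c=[451.3,81.7];z=120.2
for a in np.arange(1.5,2.16,.08):
    robot.move_linear(c+[z],ori=[np.pi,0,Y-a],speed=20);t=robot.current_ft_torque()
    print(round(a,2),robot.current_tcp_pos(),robot.current_contact_force(),t,robot.current_t())
    if abs(t[2])>.6: break
cv2.imwrite("pics/w4.png",robot.get_image("wrist")["img"])
```

```text
1.5 [453.44  80.69 122.08] [ 0.34 -2.75 13.64] [-0.69  0.22 -0.01] 18.8417
1.58 [453.51  80.71 122.1 ] [ 0.09 -2.89 13.51] [-0.6   0.22  0.03] 19.0917
1.66 [453.52  80.86 122.08] [ 0.7  -3.16 13.15] [-0.51  0.2   0.04] 19.3417
1.74 [453.51  80.92 122.06] [ 0.28 -1.88 14.08] [-0.53  0.25  0.07] 19.5917
1.82 [453.53  80.94 122.08] [ 0.01 -2.18 12.93] [-0.54  0.27 -0.  ] 19.8417
1.9 [453.41  80.77 122.06] [ 0.51 -3.81 13.52] [-0.59  0.27  0.43] 20.0917
1.98 [454.17  80.84 122.17] [ 2.29 -2.12 10.7 ] [-0.31 -0.03  2.66] 20.3417
```

View pics/w4.png

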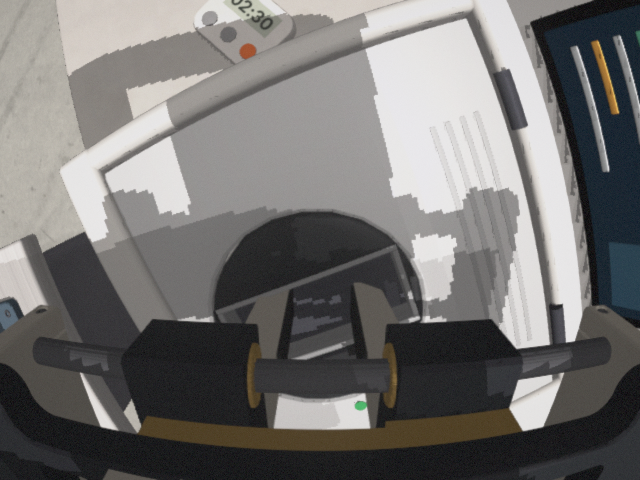

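The slot now lies fore and aft, and the torque jumped to 2.7 N m at 1.98 rad, so the fastener is at its stop. Next I'll unwind within the play, lift clear and check.

Run:
```python
from h import *
from bench import robot
np.set_printoptions(precision=2,suppress=True)
Y=.14+np.pi;c=[452,81.3]
robot.move_linear(c+[121],ori=[np.pi,0,Y-1.7],speed=20)
robot.move_linear(c+[123.5],speed=20)
print(robot.current_contact_force(),robot.current_ft_torque())
robot.move_linear(c+[180],speed=60)
robot.move_ptp([440,82,300],[np.pi,0,Y]);robot.sleep(.3)
d=robot.get_image("wrist");print(d["eye"],d["orientation"],robot.current_contact_force(),robot.current_t());cv2.imwrite("pics/w5.png",d["img"])
```

```text
[ 0.63 -0.16  2.42] [-0.08  0.01 -0.01]
[361.99  71.48 466.67] [2.86 0.   1.71] [-0.34 -0.92  0.23] 24.0417
```

View pics/w5.png

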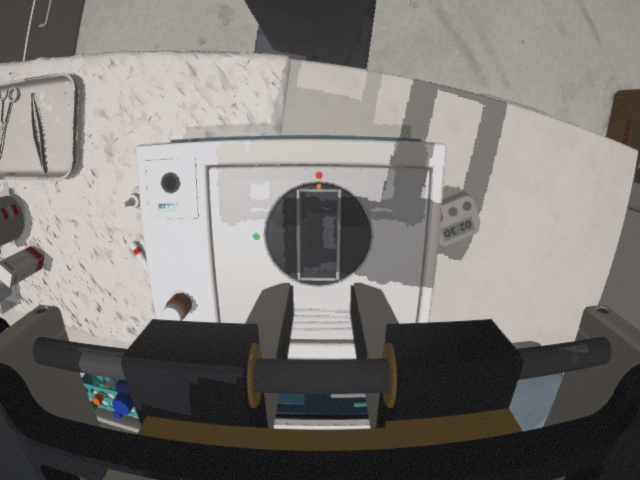

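The orange line (319,186) now sits at the red dot (319,175), so the fastener is fully locked. The hatch is flush and the loose things are in place, so I'm handing in.

```bash
python3 -c "
from bench import robot
print(robot.hand_in())"
```

```text
the job is handed in; nothing more can be done
None
```

I pushed the hatch down, pressed it home and turned the fastener to its stop. The last picture shows the hatch flush, the orange line at the red dot and the loose things apparently undisturbed. I then handed the job in with the arm clear at about 24 s; no verdict was returned.

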